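# Trap a check valve's spring plunger under its keeper plate

## Robot

A 7-joint arm with a two-finger parallel gripper is mounted at the origin on the work surface. World frame = base frame: x ahead of the robot, y to its left, z up, the work surface at z = 0. Lengths are in m, angles in rad, forces in N, time in s.
With the tool pointing down it reaches from about 0.4 to 0.85 m from the base axis. Payload 10.4 kg.
Tool frame: the origin (TCP) lies midway between the tips of the shut fingers; the grasp point (between the pads) lies 19 mm behind it; x points along the fingers, z is the direction in which the jaws open and shut, and the axes are right-handed (so a half turn about x gives the same grasp; the last joint's range is limited). The gripper opens to 87 mm and grips with 3 to 60 N. Pads are 19 mm wide; open, the fingers measure 117 mm over their backs; the gripper's body (75 mm by 190 mm) begins 51 mm behind the grasp point.
Start: joints at [1.306, 0.332, -0.065, 1.46, 0.022, 1.35, -0.088], TCP at [0.15, -0.607, 0.197] pointing down, gripper open.
Joint ranges: [-2.6, 2.6], [-0.5, 2.12], [-1.47, 1.34], [0.16, 2.42], [-1.27, 4.41], [0.06, 2.06], [-2.6, 2.6]. Speed limits (rad/s): [2.22, 2.22, 2.79, 2.79, 3.14, 3.14, 3.14].

## Interface

Orientations are given as a unit quaternion [x, y, z, w].
In Python, from bench import read_state, camera, camera_params, close_job gives the robot as it stands.
- The arm moves only by the tool arm_command, never from a script. Its argument "targets" is a list of rows, each a list of 7 numbers: the closure in counts, from 0 (fully open) to 255 (shut), then the shift along the tool's x, y, z in mm, then the turn, a rotation vector about the tool's x, y, z in rad. A call has 1 to 10 rows; each row is the pose to reach, as a shift and turn from the pose commanded when the call began, along the tool's axes at that moment; what a row does not reach only later rows make up. A row lasts 1/10 s, in which the tool goes at most 50 mm and 8.59 degrees, less where a joint would pass 70% of its speed; a pose out of reach is approached as far as the arm can. A call with a gripper value outside its range is refused whole. The fingers move at their own pace and stop on an object; "newtons" is the grip in N (left out, the last holds). Time passes only in rows, so rows that repeat a pose let the fingers close. It gives the time, the measured TCP pose, the force and the opening at its end, in the units of the state.
- read_state(): the state, without advancing time (a new reading comes with each control period).
- camera(name): name is "side" or "top" or "wrist"; returns the picture (400x640x3 uint8, red, green, blue); there is no depth.
- camera_params(name): a dict with "intrinsics" (3x3 intrinsics, pixels), "xyz" and "orientation" of the camera in the world; the wrist camera has in their place "mount" (4x4, takes a point from camera to tool coordinates, whose origin is the TCP and whose axes are the tool frame's). Camera axes: x right, y down, z forward; pixel columns grow to the right and rows downward; lengths in m; the calibration is good to about 2 mm. A picture is of the moment at which its call begins: read the wrist's pose just before it. camera_params takes no time and is no camera call.
- close_job(): hands the job in, once; it reports no verdict.
The state is a dict: "time": time; "joint_positions": joint angles; "joint_vel": joint speeds; "joint_torque": joint torques, N m; "ee_pos": TCP position; "eef_rot": TCP orientation; "ft_force": force on the tool from outside, world axes, zero at the start; "torque": the same for the moment, N m; "width": finger opening in m.
Only numpy, scipy, OpenCV 4.12 (cv2) and the standard library are available. Lean on these libraries where they do the work, as an engineer would, in place of code of your own. Each camera call takes 0.05 s, during which the arm holds its last target.

## Task

Close up the brass check valve: take the steel keeper plate by its square grip, use it to push the spring-loaded plunger down into the valve body with the plate's ears in the gaps between the hold-down lugs, then slide the plate forward until its ears lie fully under the lugs, centred over the bore just short of the stop bar. Let go, so that the keeper alone holds the plunger down, and leave everything else on the bench where it is.

Things in the scene. Friction and masses are not known exactly. Their poses are not given: they have to be found in the camera images.
- valve: Brass check-valve body bolted down on a dark steel foot (150 x 120 mm), copper pipe tails at both sides reaching 74 mm from the middle. Fixed. Origin: on the table under the plunger axis; z up; x = sliding direction, towards the stop bar; y across. Flat deck 60 mm above the table, x = -62 to +50 mm, between two side walls 16 mm high with inner faces at y = +-36 mm.
- bore (a point): Centre of the bore on the plunger axis, at deck height (60 mm above the table). Axes as valve. The keeper's middle belongs over it at the end.
- entry (a point): Point on the deck 22 mm behind the bore (valve x = -22 mm). With the keeper's middle over it and its length along valve x, the ears go down through the gaps behind and between the lugs (5 mm to spare along, 4 mm across). Pressed to within 4 mm of the deck, the keeper then slides 22 mm along +x to the bore.
- front_lug (a point): Middle of the top of one of the four brass hold-down lugs, at valve x = +25, y = +29 mm. The four stand at x = +-25, y = +-29 mm, each 18 mm long (x), jutting from the side wall in to y = +-22 mm; underside 10 mm, top 16 mm above the deck.
- stop_bar (a point): Middle of the top of the bar across the deck that closes the far end: valve x = 38 to 46 mm, 12 mm high. The keeper centred on the bore ends 3 mm short of it.
- plunger (a joint): How far the steel plunger (flat round head, 30 mm diameter) is pushed down into the bore, m: 0 = out, its top 16 mm above the deck; 0.016 = flush. Its spring pushes up with about 4 N when out, 7.5 N at 0.012, 9 N when flush, and throws it back out when let go. The keeper resting up against the lugs' undersides holds it at about 0.012.
- keeper: Loose steel plate, 6 mm thick, 0.13 to 0.27 kg, same both ways round, flat on the table at the start. Origin: centre of its underside; z up; x along its length. Core 70 mm long (x), 36 mm wide (y); two pairs of ears, each 16 mm long (x), centred at x = -25 and +25 mm, reach out to y = +-32 mm.
- grip (a point): Middle of the top of the keeper's upright square aluminium grip, 22 x 22 mm, sides along the keeper's x and y; it rises from the plate's top (6 mm) to 66 mm above the plate's underside.
- elbow: Bystander: small copper elbow fitting, about 46 mm across, 23 mm high. To be left where it is.
- tape_roll: Bystander: small white roll of thread tape lying flat, 52 mm diameter, 18 mm high. To be left where it is.
- flux_jar: Bystander: grey jar with a white lid, 66 mm diameter, 75 mm high. To be left where it is.
- spanner: Bystander: steel spanner lying flat. To be left where it is.
- tape_measure: Bystander: grey pocket tape measure, 70 x 36 x 62 mm high. To be left where it is.
- pipe_offcut: Bystander: lying copper pipe offcut, 22 mm diameter, 160 mm long. To be left where it is.
- screwdriver: Bystander: lying screwdriver with a dark handle. To be left where it is.
Mind the look-alikes: they are no part of the job. Several things have the shape of the valve; the one meant has the colours described above. What is shaped like the keeper but purple is not meant.

How it is judged:
On the way, in this order (a step that is already met when the one before it is completed fails the run):
1. the keeper, behind the lugs, pushes the plunger down into the bore (value of joint plunger above 0.009 m and contact force between keeper and plunger above 1 N and x of keeper in the frame of bore below -0.01 m), for 0.1 s.
2. the keeper is slid forward under the lugs with the plunger still down (x of keeper in the frame of bore between -0.007 and 0.007 m and y of keeper in the frame of bore between -0.006 and 0.006 m and z of keeper in the frame of bore between -0.001 and 0.007 m and angle between the x axis of keeper and the x axis of valve, either way round below 0.14 rad and value of joint plunger above 0.0095 m), for 0.2 s.
At the end, for the whole second after the job is handed in: The released keeper lies at rest under the lugs: its middle within 7 mm of the bore along the valve and 6 mm across, less than 7 mm above the deck, in line with the valve within 8 degrees, the plunger held at least 9.5 mm down (all of step 2 and linear speed of keeper below 0.02 m/s and velocity of joint plunger below 0.02 m/s); the robot touches nothing.
It fails at once if a bystander is moved by more than 30 mm (distance of any of elbow, tape_roll, flux_jar, spanner, tape_measure, pipe_offcut, screwdriver from where it was at the start of the episode above 0.03 m).
It also fails if it takes over 45 s, if anything falls off the work surface, if the arm or the gripper's body presses on something with over 40 N, if the wrist force passes 120 N, or if a joint passes its speed limit or range.

## Working session

There is one attempt and no reset: what is moved stays moved. The work goes in short steps, Python scripts to look and compute and a tool call to move; the robot and the scene stay as the last step left them, time stands still between calls to the robot, and variables do not carry over. Pictures are saved under pics/ and viewed, and the job is handed in when it is done.

Besides the shell and the picture viewer there is one more tool, called after "Request:" in YAML: its name, and indented under it one key for each argument. arm_command: Moves the arm, as the interface text tells. Its arguments: {"type":"object","properties":{"targets":{"type":"array"},"newtons":{"type":"number"}},"required":["targets"]}

```bash
mkdir -p pics; ls
cat > h.py <<'E'
import numpy as np, cv2
from scipy.spatial.transform import Rotation as R
from bench import read_state, camera, camera_params, close_job
def pose(name,st=None):
    p=camera_params(name);K=np.array(p['intrinsics'])
    if 'mount' in p:
        st=st or read_state();M=np.array(p['mount'])
        Rt=R.from_quat(st['eef_rot']).as_matrix()
        return K,Rt@M[:3,:3],Rt@M[:3,3]+np.array(st['ee_pos'])
    o=np.array(p['orientation'])
    Rm=R.from_quat(o).as_matrix() if o.size==4 else o
    return K,Rm,np.array(p['xyz'])
def ray(P,u,v,z):
    K,Rm,t=P;d=Rm@np.linalg.solve(K,[u,v,1.]);return t+d*(z-t[2])/d[2]
def proj(P,X):
    K,Rm,t=P;c=K@(Rm.T@(np.array(X)-t));return c[:2]/c[2]
def save(n,im): cv2.imwrite('pics/'+n+'.png',im[...,::-1])
E
python3 - <<'E'
from h import *
st=read_state();print(st)
for n in ['top','side','wrist']:
    print(camera_params(n))
    im=camera(n);save(n+'0',im);np.save('pics/'+n+'0.npy',im)
E
```

```text
pics
{'time': 0.0, 'joint_positions': array([ 1.30638585,  0.33285043, -0.06470497,  1.46097844,  0.02158596,
        1.34987505, -0.08852469]), 'joint_vel': array([ 1.53529049e-03,  5.28863638e-04,  1.58696001e-03, -6.18064135e-05,
        2.18073155e-03, -1.16525867e-03,  1.75717521e-03]), 'joint_torque': array([ 2.09961313e-04, -6.23263407e+01,  2.47175008e-02, -3.89895451e+01,
       -6.12912420e-02,  3.98029271e-02,  1.17875929e-04]), 'ee_pos': array([ 0.14955937, -0.60639554,  0.19574963]), 'eef_rot': array([ 0.43633902,  0.55706012, -0.43575047,  0.55624977]), 'ft_force': array([-0.27991608,  0.35077066, -0.12827501]), 'torque': array([-0.02911145, -0.01529484, -0.00691304]), 'width': 0.08698788137118066}
{'intrinsics': array([[370.2248634 ,   0.        , 324.56882282],
       [  0.        , 370.2248634 , 199.70267618],
       [  0.        ,   0.        ,   1.        ]]), 'xyz': array([0.40897917, 0.01717748, 0.95601531]), 'orientation': array([-0.70071662,  0.70689189, -0.07706692,  0.05797208])}
{'intrinsics': array([[369.45830986,   0.        , 313.39060885],
       [  0.        , 369.45830986, 202.47536625],
       [  0.        ,   0.        ,   1.        ]]), 'xyz': array([-0.14152456,  0.64724617,  0.71213045]), 'orientation': array([-0.35965732,  0.80671913, -0.43124294,  0.18406626])}
{'intrinsics': array([[282.35002761,   0.        , 319.29191507],
       [  0.        , 282.35002761, 195.65937824],
       [  0.        ,   0.        ,   1.        ]]), 'mount': array([[-6.22020956e-04, -2.78567428e-01,  9.60416473e-01,
        -1.89159248e-01],
       [-8.23453752e-04, -9.60416190e-01, -2.78567879e-01,
         7.56916540e-02],
       [ 9.99999468e-01, -9.64133607e-04,  3.68011603e-04,
        -1.49170303e-03],
       [ 0.00000000e+00,  0.00000000e+00,  0.00000000e+00,
         1.00000000e+00]])}
```

View pics/top0.png

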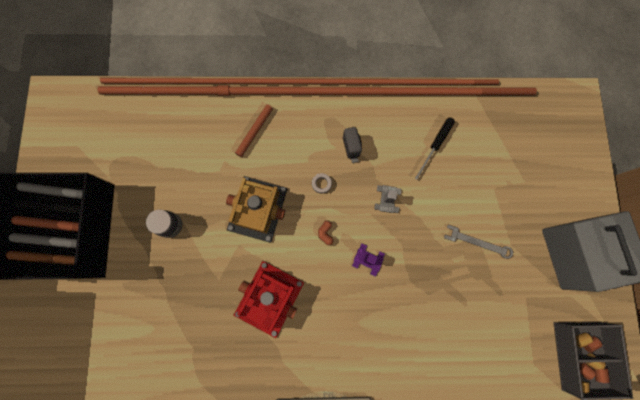

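View pics/side0.png

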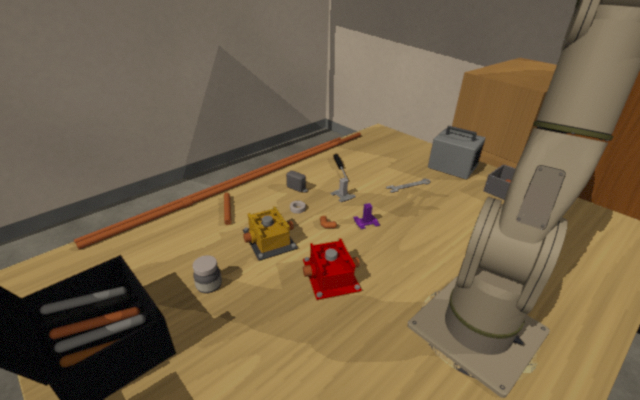

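View pics/wrist0.png

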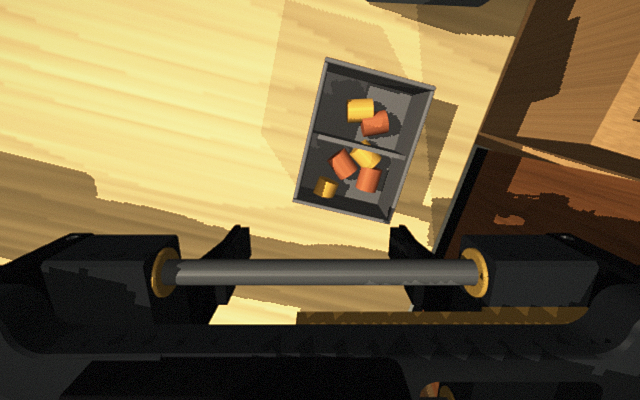

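Valve candidates in the top view are the brass body on a dark foot at (256,208) and a red look-alike at (268,298). Keeper candidates are the steel plate at (388,198) and a purple look-alike at (368,260). By the description I choose the brass valve and the steel keeper, and I'll check both in a close crop.

Run:
```python
from h import *
im=np.load('pics/top0.npy')
a=cv2.resize(im[160:260,215:295],None,fx=5,fy=5,interpolation=cv2.INTER_CUBIC)
b=cv2.resize(im[175:225,360:415],None,fx=7,fy=7,interpolation=cv2.INTER_CUBIC)
c=np.zeros((500,800,3),np.uint8);c[:500,:400]=a;c[:350,410:795]=b
save('crop0',c)
```

```text
(no output)
```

View pics/crop0.png

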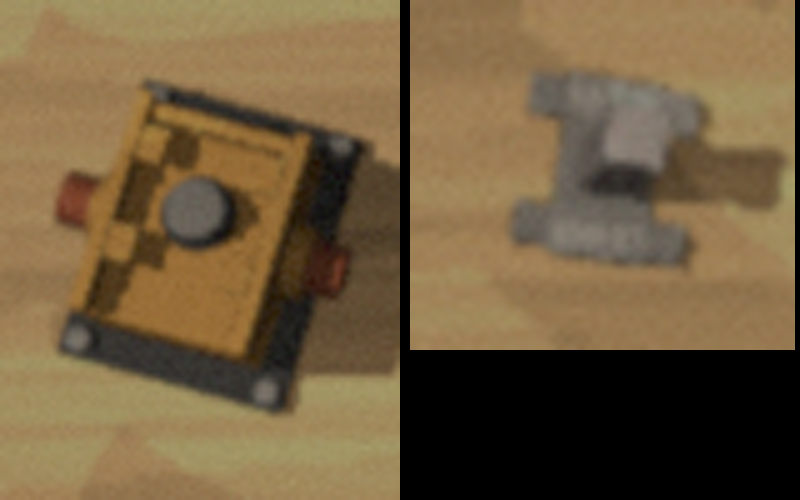

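Run:
```python
from h import *
P=pose('top')
# valve crop scale5 off (215,160)
f=lambda x,y,z:ray(P,215+x/5,160+y/5,z)
pl=f(195,208,.076);print('plunger',pl)
l0=f(75,305,.076);l1=f(148,95,.076);print('left wall',l0,l1)
r0=f(240,350,.076);r1=f(303,140,.076);print(r0,r1)
for d in (l1-l0,r1-r0):print(np.degrees(np.arctan2(d[1],d[0])))
g=lambda x,y,z:ray(P,360+(x-410)/7,175+y/7,z)
e=[g(535,95,.003),g(518,220,.003),g(705,115,.003),g(688,248,.003)]
print('keeper',np.mean(e,0),e)
for d in (e[0]-e[1],e[2]-e[3]):print(np.degrees(np.arctan2(d[1],d[0])))
print('grip top',g(637,135,.066))
st=read_state();Rt=R.from_quat(st['eef_rot']).as_matrix();print(Rt)
for n,z,(u,v) in [('jar',.075,(163,222)),('tapem',.062,(352,140)),('roll',.018,(322,183)),('elbow',.02,(326,233)),('purple',.066,(362,250)),('sd',.02,(435,150)),('spanner',0,(480,240)),('red',.076,(268,298))]:print(n,ray(P,u,v,z))
```

```text
plunger [0.57572481 0.16232866 0.076     ]
left wall [0.52910681 0.21799931 0.076     ] [0.63186588 0.18649467 0.076     ]
[0.50697299 0.13936109 0.076     ] [0.60900512 0.11095633 0.076     ]
-17.04487936542174
-15.5566929160867
keeper [ 0.59382799 -0.17908397  0.003     ] [array([ 0.62259748, -0.15125202,  0.003     ]), array([ 0.57464693, -0.14299343,  0.003     ]), array([ 0.61449457, -0.21555791,  0.003     ]), array([ 0.56357297, -0.20653253,  0.003     ])]
-9.772260747928174
-10.05076481385757
grip top [ 0.59383095 -0.17567887  0.066     ]
[[-2.97579877e-04  9.70902001e-01  2.39476962e-01]
 [ 9.84716191e-04  2.39477141e-01 -9.70901503e-01]
 [-9.99999471e-01 -5.31039084e-05 -1.02732650e-03]]
jar [0.52808043 0.37589977 0.075     ]
tapem [ 0.73636081 -0.07965046  0.062     ]
roll [ 0.63488656 -0.00311762  0.018     ]
elbow [ 0.50425454 -0.01190993  0.02      ]
purple [ 0.45810515 -0.09617297  0.066     ]
sd [ 0.72332073 -0.30535339  0.02      ]
spanner [ 0.48457524 -0.41368611  0.        ]
red [0.35038757 0.12476737 0.076     ]
```

The crop confirms the choices. The brass valve has its stop bar at the upper end, so valve x points up the image at a yaw of about -16°. The steel keeper is near (0.594, -0.178) with a yaw of about -10°. I'll move to hover over the keeper.

Request:
arm_command:
  targets:
    - [0,0,534,-310,-1.15,0,0]
    - [0,0,534,-310,-1.15,0,0]
    - [0,0,534,-310,-1.15,0,0]
    - [0,0,534,-310,-1.15,0,0]
    - [0,0,534,-310,-1.15,0,0]
    - [0,0,534,-310,-1.15,0,0]
    - [0,0,534,-310,-1.15,0,0]
    - [0,0,534,-310,-1.15,0,0]
    - [0,0,534,-310,-1.15,0,0]
    - [0,0,534,-310,-1.15,0,0]

```text
time: 1.15
ee_pos: [0.5104, -0.2581, 0.1966]
eef_rot: [0.063, 0.704, -0.063, 0.704]
ft_force: [1.2, -1.2, 0.0]
width: 0.0872
```

```bash
cat >> h.py <<'E'
def delta(st,xyz=None,yawz=None):
    "tool-frame shift mm and turn to reach xyz with tool down and tool z at yaw (deg)"
    Rt=R.from_quat(st['eef_rot']).as_matrix()
    d=Rt.T@(np.array(xyz)-np.array(st['ee_pos']))*1000
    y=np.radians(yawz);zz=np.array([np.cos(y),np.sin(y),0]);xx=np.array([0,0,-1.]);yy=np.cross(zz,xx)
    T=np.c_[xx,yy,zz]
    return d.round(1),R.from_matrix(Rt.T@T).as_rotvec().round(4)
E
python3 - <<'E'
from h import *
st=read_state();print(st['time'],st['ee_pos'],st['joint_positions']);print(delta(st,[.594,-.177,.197],-10))
E
```

```text
1.15 [ 0.51040916 -0.25809206  0.19657082] [ 0.81493974  0.25577746 -0.50516403  1.58429395  0.12656304  1.33404037
  0.11457795]
(array([-0.5, 94.7, 67.8]), array([-0.0047,  0.0001,  0.0003]))
```

Request:
arm_command:
  targets:
    - [0,0,90,65,0,0,0]
    - [0,0,90,65,0,0,0]
    - [0,0,90,65,0,0,0]
    - [0,0,90,65,0,0,0]
    - [0,0,90,65,0,0,0]

```text
time: 1.65
ee_pos: [0.5886, -0.1839, 0.1962]
eef_rot: [0.063, 0.705, -0.064, 0.704]
ft_force: [-0.2, -0.8, 0.2]
width: 0.0871
```

Run:
```python
from h import *
st=read_state();im=camera('wrist');save('w1',im);np.save('pics/w1.npy',im)
import pickle;pickle.dump(st,open('pics/w1.pkl','wb'))
print(st['time'],st['ee_pos'],delta(st,[.594,-.177,.197],-10))
save('w1z',cv2.resize(im[60:260,200:440],None,fx=3,fy=3,interpolation=cv2.INTER_CUBIC))
```

```text
1.65 [ 0.58863466 -0.18386351  0.19617752] (array([-0.8,  7.7,  4. ]), array([-0.0056, -0.0009,  0.0008]))
```

View pics/w1z.png

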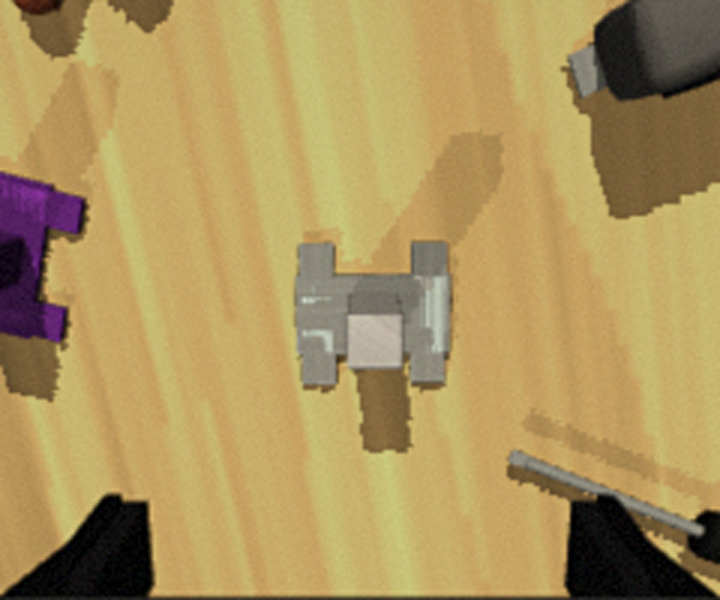

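The wrist view shows the steel keeper with its grip top centred near crop pixel (375,341). The plate's ear corners span (299,243) to (446,384), nearly square to the tool.

Run:
```python
from h import *
import pickle;st=pickle.load(open('pics/w1.pkl','rb'));P=pose('wrist',st)
f=lambda x,y,z:ray(P,200+x/3,60+y/3,z)
g=[f(348,314,.066),f(402,314,.066),f(402,368,.066),f(349,369,.066)]
print('grip',np.mean(g,0));[print(np.linalg.norm(g[i]-g[i-1])) for i in range(4)]
e=[f(299,243,.006),f(448,241,.006),f(446,384,.006),f(303,386,.006)]
print('plate',np.mean(e,0));[print(np.linalg.norm(e[i]-e[i-1]),np.degrees(np.arctan2(*(e[i]-e[i-1])[1::-1]))) for i in range(4)]
c=(np.mean(g,0)+np.mean(e,0))/2;print(c, delta(st,[c[0],c[1],.197],-10))
```

```text
grip [ 0.59580179 -0.17427721  0.066     ]
0.021520414062691767
0.02054567633605634
0.02112196165481807
0.02054058597016081
plate [ 0.59632073 -0.17486397  0.006     ]
0.06530137323978796 80.14355720502898
0.06576424604376274 -9.607860956995387
0.06522004235596421 -99.47050352723052
0.06620396369520672 170.4621566389595
[ 0.59606126 -0.17457059  0.036     ] (array([-0.8, 10.5,  5.6]), array([-0.0056, -0.0009,  0.0008]))
```

Run:
```python
from h import *
st=read_state();print(st['time'],delta(st,[.5960,-.1746,.026],-9.7))
```

```text
1.7 (array([170.3,  11.3,   5.8]), array([-0.012 , -0.0007,  0.0011]))
```

Request:
arm_command:
  targets:
    - [0,20,11,6,-0.012,0,0]
    - [0,50,11,6,-0.012,0,0]
    - [0,80,11,6,-0.012,0,0]
    - [0,80,11,6,-0.012,0,0]
    - [0,80,11,6,-0.012,0,0]

```text
time: 2.2
ee_pos: [0.5966, -0.1744, 0.1173]
eef_rot: [0.06, 0.705, -0.06, 0.704]
ft_force: [0.3, 0.1, 0.7]
width: 0.087
```

Run:
```python
from h import *
st=read_state();print(st['time'],st['ft_force'],delta(st,[.5960,-.1746,.026],-9.7))
im=camera('wrist');save('w2',im)
st=read_state();print(st['time'],delta(st,[.5960,-.1746,.026],-9.7))
```

```text
2.2 [0.32336096 0.10503994 0.69130354] (array([91.3, -0.3, -0.6]), array([ 0.0002, -0.0002,  0.0006]))
2.25 (array([92.4, -0.7, -1.6]), array([0.0007, 0.0018, 0.0007]))
```

View pics/w2.png

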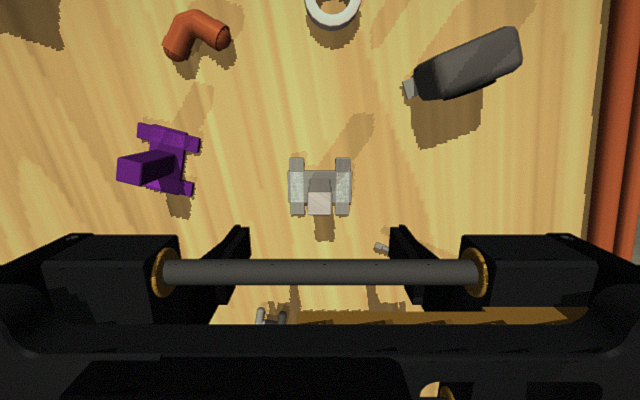

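The grip is centred between the jaws at column 319, so I descend and grasp.

Request:
arm_command:
  newtons: 60
  targets:
    - [0,30,0,0,0,0,0]
    - [0,60,0,0,0,0,0]
    - [0,80,0,0,0,0,0]
    - [0,91,0,0,0,0,0]
    - [0,91,0,0,0,0,0]
    - [0,91,0,0,0,0,0]

```text
time: 2.85
ee_pos: [0.5983, -0.1732, 0.0273]
eef_rot: [0.059, 0.704, -0.059, 0.705]
ft_force: [-0.4, -0.5, 0.2]
width: 0.0867
```

Request:
arm_command:
  newtons: 60
  targets:
    - [255,0,0,0,0,0,0]
    - [255,0,0,0,0,0,0]
    - [255,0,0,0,0,0,0]
    - [255,0,0,0,0,0,0]
    - [255,0,0,0,0,0,0]
    - [255,0,0,0,0,0,0]
    - [255,0,0,0,0,0,0]
    - [255,0,0,0,0,0,0]

```text
time: 3.65
ee_pos: [0.5972, -0.1728, 0.0255]
eef_rot: [0.059, 0.705, -0.059, 0.705]
ft_force: [-0.3, 1.0, -0.8]
width: 0.031
```

Run:
```python
from h import *
st=read_state();print(st['time'],st['width'],st['ft_force'],st['ee_pos'],delta(st,[.5960,-.1746,.026],-9.7))
```

```text
3.65 0.0309599232557731 [-0.32937034  0.95200546 -0.84324224] [ 0.59722982 -0.17281845  0.02549977] (array([-0.5, -2. , -0.9]), array([ 0.0024, -0.    ,  0.0001]))
```

Still closing, so I continue.

Request:
arm_command:
  targets:
    - [255,0,0,0,0,0,0]
    - [255,0,0,0,0,0,0]
    - [255,0,0,0,0,0,0]
    - [255,0,0,0,0,0,0]

```text
time: 4.05
ee_pos: [0.5972, -0.1728, 0.0255]
eef_rot: [0.059, 0.705, -0.059, 0.705]
ft_force: [-1.0, -0.6, -0.3]
width: 0.0213
```

Run:
```python
from h import *
st=read_state();print(st['time'],st['width'],st['ft_force'],st['ee_pos'],delta(st,[.5960,-.1746,.026],-9.7))
```

```text
4.05 0.021267467693562924 [-1.01492733 -0.6268133  -0.28049   ] [ 0.59718728 -0.17282677  0.02552411] (array([-0.5, -1.9, -0.9]), array([ 0.0023, -0.0001,  0.0001]))
```

Gripped at 21.3 mm. I'll lift and go to a viewing hover beside the valve, with the valve on the tool's +y side, which is up in the wrist image.

Request:
arm_command:
  targets:
    - [255,-20,0,0,0,0,0]
    - [255,-55,0,0,0,0,0]
    - [255,-95,0,0,0,0,0]
    - [255,-135,10,-4,0,0,0]
    - [255,-165,40,-14,0.03,0,0]
    - [255,-175,80,-29,0.06,0,0]
    - [255,-175,120,-43,0.09,0,0]
    - [255,-175,160,-58,0.119,0,0]
    - [255,-175,200,-72,0.119,0,0]
    - [255,-175,230,-83,0.119,0,0]

```text
time: 5.05
ee_pos: [0.5527, 0.0708, 0.2006]
eef_rot: [0.1, 0.7, -0.1, 0.7]
ft_force: [1.1, -0.6, -1.5]
width: 0.0217
```

Request:
arm_command:
  targets:
    - [255,0,20,-5,0,0,0]
    - [255,0,20,-5,0,0,0]
    - [255,0,20,-5,0,0,0]
    - [255,0,20,-5,0,0,0]
    - [255,0,20,-5,0,0,0]

```text
time: 5.55
ee_pos: [0.5546, 0.087, 0.2004]
eef_rot: [0.101, 0.7, -0.102, 0.7]
ft_force: [0.6, -0.2, -0.9]
width: 0.0214
```

Run:
```python
from h import *
import pickle
st=read_state();im=camera('wrist');s2=read_state();save('w3',im);np.save('pics/w3.npy',im)
pickle.dump(st,open('pics/w3.pkl','wb'))
print(st['time'],st['width'],st['ft_force'],st['ee_pos'],s2['ee_pos'],delta(st,[.55,.088,.2],-16.5))
```

```text
5.55 0.021378272707073254 [ 0.64693105 -0.20232866 -0.86305632] [0.55464485 0.08700223 0.20037097] [0.55462316 0.08717772 0.20040822] (array([ 0.4, -0.4, -4.7]), array([ 0.    , -0.0001,  0.0005]))
```

View pics/w3.png

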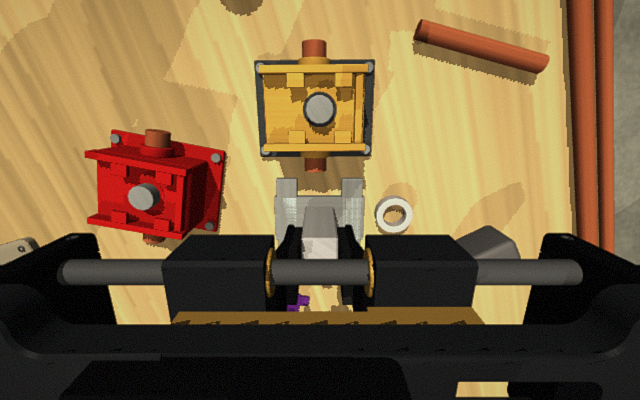

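Run:
```python
from h import *
im=np.load('pics/w3.npy')
save('w3z',cv2.resize(im[50:170,245:385],None,fx=5,fy=5,interpolation=cv2.INTER_CUBIC))
save('w3k',cv2.resize(im[165:275,255:385],None,fx=5,fy=5,interpolation=cv2.INTER_CUBIC))
```

```text
(no output)
```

View pics/w3z.png

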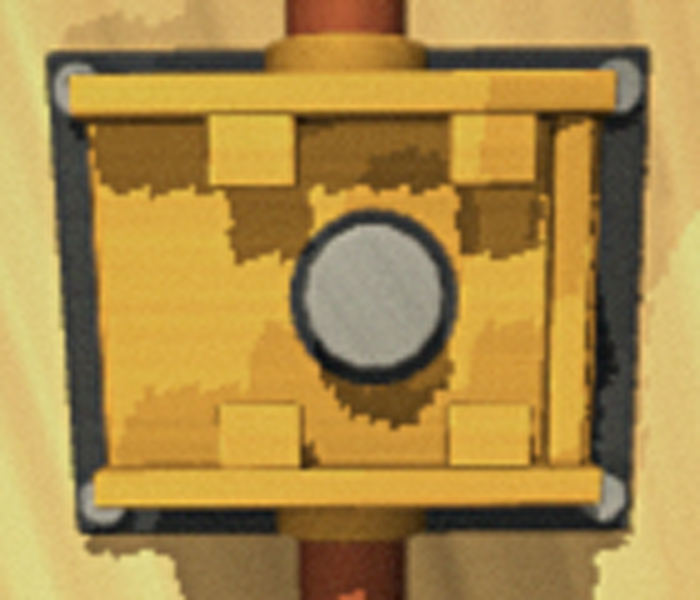

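View pics/w3k.png

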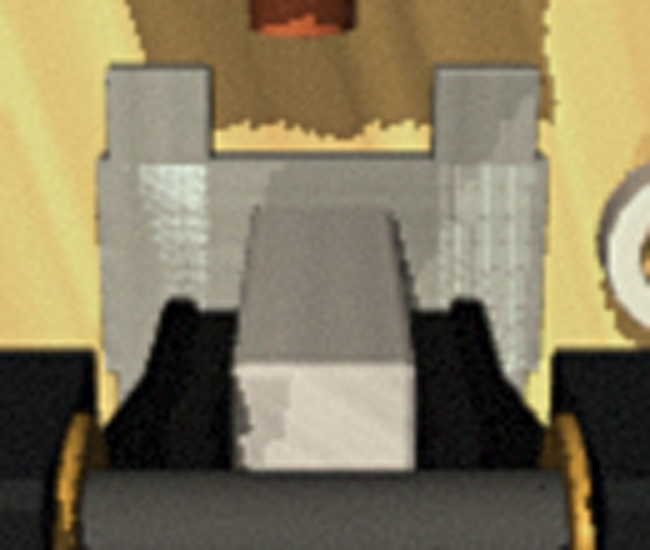

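Both are clear. In the valve crop the lugs' inner corners lie at x 209/295/451/535 (upper, y≈183) and 220/301/450/531 (lower, y≈404), with the plunger at (373,295). In the keeper crop the ear tips lie along y≈66. Next I'll fit both poses.

```bash
cat > fit.py <<'E'
from h import *
def rigid(src,dst):
    src=np.array(src,float);dst=np.array(dst)[:,:2]
    a=src-src.mean(0);b=dst-dst.mean(0)
    th=np.arctan2((a[:,0]*b[:,1]-a[:,1]*b[:,0]).sum(),(a*b).sum())
    c,s=np.cos(th),np.sin(th);Rm=np.array([[c,-s],[s,c]])
    t=dst.mean(0)-Rm@src.mean(0);res=dst-(src@Rm.T+t)
    return t,np.degrees(th),np.abs(res).max()*1000
E
python3 - <<'E'
from fit import *
import pickle;st=pickle.load(open('pics/w3.pkl','rb'));P=pose('wrist',st)
f=lambda x,y,z:ray(P,245+x/5-.4*0,50+y/5,z)
px=[(209,185),(295,185),(451,181),(535,181),(220,404),(301,404),(450,404),(531,404)]
mm=[(-.034,.022),(-.016,.022),(.016,.022),(.034,.022),(-.034,-.022),(-.016,-.022),(.016,-.022),(.034,-.022)]
w=[f(*p,.076) for p in px]
print('valve lugs',rigid(mm,w))
print('plunger',f(373,295,.076))
ww=[f(70,115,.076),f(615,110,.076),f(94,470,.076),f(602,468,.076)]
print('walls',rigid([(-.062,.036),(.05,.036),(-.062,-.036),(.05,-.036)],ww))
k=lambda x,y,z:ray(P,255+x/5,165+y/5,z)
zb=st['ee_pos'][2]-.0255
kw=[k(108,67,zb+.006),k(210,66,zb+.006),k(435,66,zb+.006),k(539,66,zb+.006),k(101,160,zb+.006),k(544,160,zb+.006)]
print('keeper',rigid([(-.033,.032),(-.017,.032),(.017,.032),(.033,.032),(-.035,.018),(.035,.018)],kw))
gw=[k(235,362,zb+.066),k(413,361,zb+.066)]
print('grip',rigid([(-.011,.011),(.011,.011)],gw))
print('tcp',st['ee_pos'],np.degrees(np.arctan2(*R.from_quat(st['eef_rot']).as_matrix()[1::-1,2])))
E
```

```text
valve lugs (array([0.57717592, 0.16563074]), np.float64(-15.961145009290073), np.float64(0.6943726269284523))
plunger [0.57701566 0.16585079 0.076     ]
walls (array([0.57703794, 0.16551744]), np.float64(-16.107745933766186), np.float64(0.36070310289093577))
keeper (array([0.55296764, 0.08557565]), np.float64(-16.517673348912272), np.float64(1.0272101996952054))
grip (array([0.55309816, 0.08573954]), np.float64(-16.218150112578073), np.float64(0.7697713636158898))
tcp [0.55464485 0.08700223 0.20037097] -16.49919723480758
```

Request:
arm_command:
  targets:
    - [255,0,30,-8,-0.008,0,0]
    - [255,0,60,-16,-0.008,0,0]
    - [255,10,83.5,-21.5,-0.008,0,0]
    - [255,40,83.5,-21.5,-0.008,0,0]
    - [255,70,83.5,-21.5,-0.008,0,0]
    - [255,80,83.5,-21.5,-0.008,0,0]
    - [255,80,83.5,-21.5,-0.008,0,0]
    - [255,80,83.5,-21.5,-0.008,0,0]
    - [255,80,83.5,-21.5,-0.008,0,0]

```text
time: 6.5
ee_pos: [0.5584, 0.1747, 0.1222]
eef_rot: [0.098, 0.699, -0.098, 0.701]
ft_force: [0.3, 0.3, -0.6]
width: 0.0212
```

Run:
```python
from h import *
import pickle
st=read_state();im=camera('wrist');save('w4',im);np.save('pics/w4.npy',im)
pickle.dump(st,open('pics/w4.pkl','wb'))
print(st['time'],st['width'],st['ft_force'],st['ee_pos'])
a=im[140:290,230:430]
save('w4z',cv2.resize(a,None,fx=4,fy=4,interpolation=cv2.INTER_CUBIC))
im=camera('side');np.save('pics/s4.npy',im)
save('s4z',cv2.resize(im[150:290,200:340],None,fx=4,fy=4,interpolation=cv2.INTER_CUBIC))
```

```text
6.5 0.021233698932146623 [ 0.33754741  0.29857899 -0.60322798] [0.558387   0.17474075 0.12221673]
```

View pics/w4z.png

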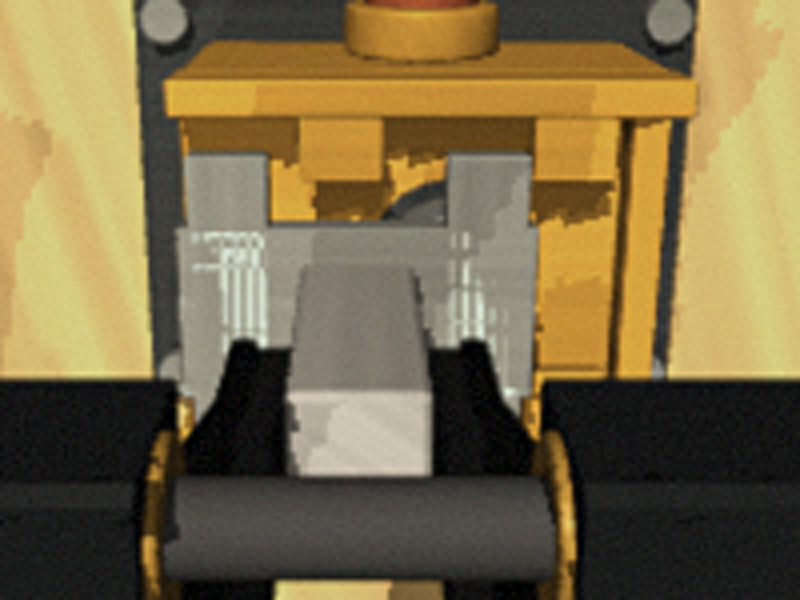

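View pics/s4z.png

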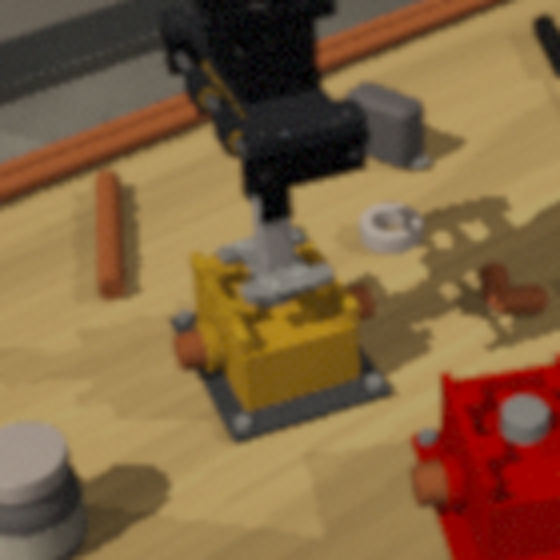

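The wrist crop shows the left ear (x 188–268) behind the rear lug (300–383) and the right ear (447–530) between the lugs. I'll measure the residual.

Run:
```python
from fit import *
import pickle;st=pickle.load(open('pics/w4.pkl','rb'));P=pose('wrist',st)
f=lambda x,y,z:ray(P,230+x/4,140+y/4,z)
V=rigid([(-.034,.022),(-.016,.022),(.016,.022),(.034,.022),(-.062,.036),(.05,.036)],[f(300,180,.076),f(383,180,.076),f(535,181,.076),f(616,181,.076),f(167,117,.076),f(694,117,.076)])
zb=st['ee_pos'][2]-.0255
K=rigid([(-.033,.032),(-.017,.032),(.017,.032),(.033,.032),(-.035,.018),(.035,.018)],[f(188,154,zb+.006),f(268,154,zb+.006),f(447,154,zb+.006),f(530,154,zb+.006),f(179,229,zb+.006),f(536,229,zb+.006)])
print(V,K)
for b,yw in ((V[0],V[1]),(np.array([.5771,.1656]),-16.05)):
    th=np.radians(yw);e=b+np.array([np.cos(th),np.sin(th)])*-.022
    d=e-K[0];print('need valve-frame',d@[np.cos(th),np.sin(th)],d@[-np.sin(th),np.cos(th)],yw-K[1])
print(zb)
```

```text
(array([0.57696792, 0.16561636]), np.float64(-16.064304711136202), np.float64(0.48547265827436625)) (array([0.55664576, 0.17315445]), np.float64(-16.065979377513397), np.float64(0.8832315618273467))
need valve-frame -0.00038547739827042414 -0.0016202719824453854 0.0016746663771947112
need valve-frame -0.0002544225981442789 -0.0016048773077266655 0.015979377513396287
0.09671672547744284
```

Residual is 1.6 mm across and otherwise aligned. I'll correct that and lower in stages.

Request:
arm_command:
  targets:
    - [255,0,-1.6,-0.3,0,0,0]
    - [255,6,-1.6,-0.3,0,0,0]
    - [255,12,-1.6,-0.3,0,0,0]
    - [255,17,-1.6,-0.3,0,0,0]
    - [255,21,-1.6,-0.3,0,0,0]
    - [255,24,-1.6,-0.3,0,0,0]
    - [255,26,-1.6,-0.3,0,0,0]
    - [255,26,-1.6,-0.3,0,0,0]

```text
time: 7.4
ee_pos: [0.5565, 0.1731, 0.0945]
eef_rot: [0.098, 0.7, -0.098, 0.7]
ft_force: [-2.7, -0.9, 3.6]
width: 0.0215
```

Run:
```python
from h import *
st=read_state();print(st['time'],st['ft_force'],st['torque'],st['ee_pos'],st['ee_pos'][2]-.0255)
im=camera('wrist');save('w5z',cv2.resize(im[140:290,230:430],None,fx=4,fy=4,interpolation=cv2.INTER_CUBIC))
```

```text
7.4 [-2.66048781 -0.86840237  3.61426712] [-0.26700769  0.71781907 -0.04727942] [0.55648442 0.17310393 0.09447352] 0.06897351991141225
```

View pics/w5z.png

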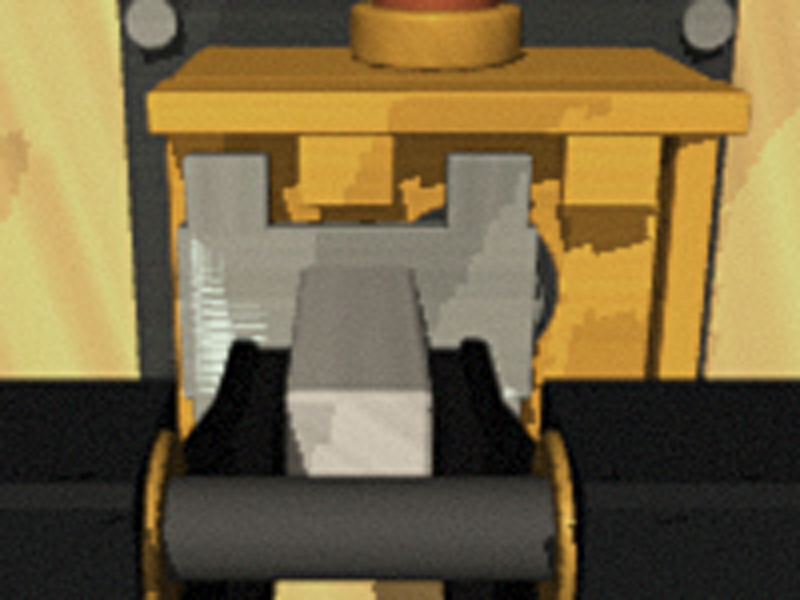

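Ears are down in the gaps (about 4 mm to the wall, 6 mm to the front lug). Plate underside is about 9 mm above the deck, so I press the rest.

Request:
arm_command:
  targets:
    - [255,2,0,0,0,0,0]
    - [255,4,0,0,0,0,0]
    - [255,6,0,0,0,0,0]
    - [255,6.5,0,0,0,0,0]
    - [255,6.5,0,0,0,0,0]
    - [255,6.5,0,0,0,0,0]

```text
time: 8.05
ee_pos: [0.5567, 0.1732, 0.0881]
eef_rot: [0.098, 0.7, -0.098, 0.7]
ft_force: [-3.1, -1.4, 6.2]
width: 0.0217
```

Run:
```python
from h import *
st=read_state();print(st['time'],st['ft_force'],st['torque'],st['ee_pos'],st['ee_pos'][2]-.0255)
im=camera('wrist');save('w6z',cv2.resize(im[140:290,230:430],None,fx=4,fy=4,interpolation=cv2.INTER_CUBIC))
```

```text
8.05 [-3.14350677 -1.42894156  6.20691289] [-0.26521131  0.78766761 -0.04160998] [0.5567201  0.17321961 0.08812424] 0.0626242434987355
```

View pics/w6z.png

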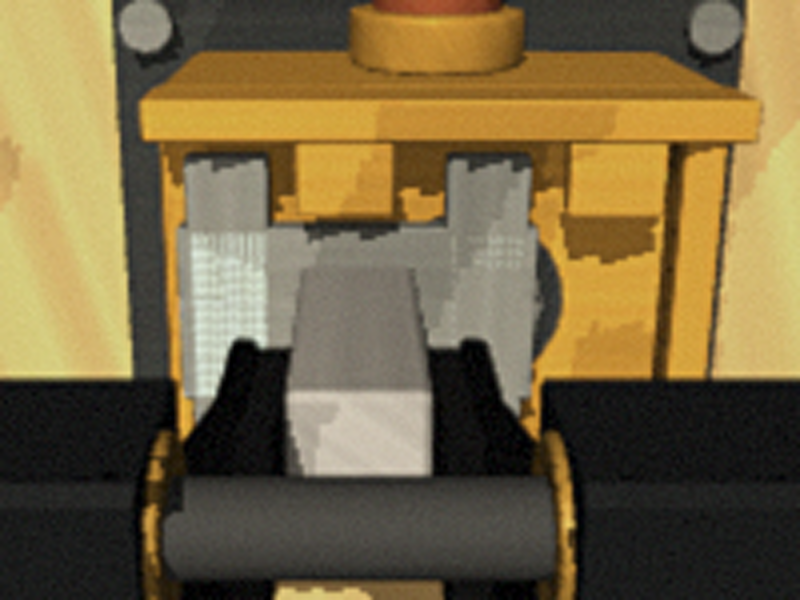

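The plate is pressed to about 2.6 mm above the deck, straight in the grip. I'll slide 22.5 mm forward, pressing slightly more.

Request:
arm_command:
  targets:
    - [255,0.8,0,0,0,0,0]
    - [255,0.8,0,3,0,0,0]
    - [255,0.8,0,6,0,0,0]
    - [255,0.8,0,9,0,0,0]
    - [255,0.8,0,12,0,0,0]
    - [255,0.8,0,12,0,0,0]

```text
time: 8.7
ee_pos: [0.5684, 0.1706, 0.0874]
eef_rot: [0.098, 0.7, -0.097, 0.7]
ft_force: [-3.4, 0.5, 6.0]
width: 0.0214
```

Run:
```python
from h import *
st=read_state();print(st['time'],st['ft_force'],st['torque'],st['ee_pos'],st['ee_pos'][2]-.0255)
im=camera('wrist');save('w7z',cv2.resize(im[140:290,230:430],None,fx=4,fy=4,interpolation=cv2.INTER_CUBIC))
```

```text
8.7 [-3.41571359  0.51535952  5.95833546] [0.19512684 0.72404324 0.02270845] [0.56835841 0.17056622 0.0873814 ] 0.061881403312928934
```

View pics/w7z.png

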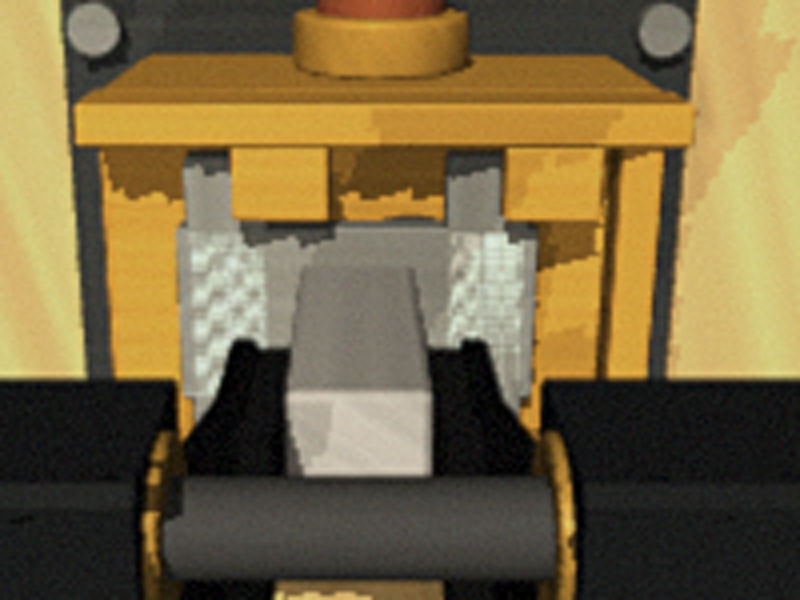

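Ears are entering under the lugs with no snagging. About 11 mm remains.

Request:
arm_command:
  targets:
    - [255,0,0,3,0,0,0]
    - [255,0,0,6,0,0,0]
    - [255,0,0,8.5,0,0,0]
    - [255,0,0,10.7,0,0,0]
    - [255,0,0,10.7,0,0,0]
    - [255,0,0,10.7,0,0,0]
    - [255,0,0,10.7,0,0,0]

```text
time: 9.45
ee_pos: [0.5785, 0.1677, 0.0875]
eef_rot: [0.098, 0.7, -0.097, 0.7]
ft_force: [-3.4, 0.1, 5.8]
width: 0.0215
```

Run:
```python
from h import *
st=read_state();print(st['time'],st['ft_force'],st['torque'],st['ee_pos'],st['ee_pos'][2]-.0255)
th=np.radians(-16.06);k=st['ee_pos'][:2]+np.array([-.0018,-.0016])-np.array([.577,.1656]);print(k@[np.cos(th),np.sin(th)],k@[-np.sin(th),np.cos(th)])
im=camera('wrist');save('w8z',cv2.resize(im[140:290,230:430],None,fx=4,fy=4,interpolation=cv2.INTER_CUBIC))
```

```text
9.45 [-3.37113838  0.14004787  5.83202043] [0.21449708 0.85069231 0.05671263] [0.57850459 0.16773488 0.08747071] 0.061970710426792835
-0.00043185016897202805 0.00043228727101218546
```

View pics/w8z.png

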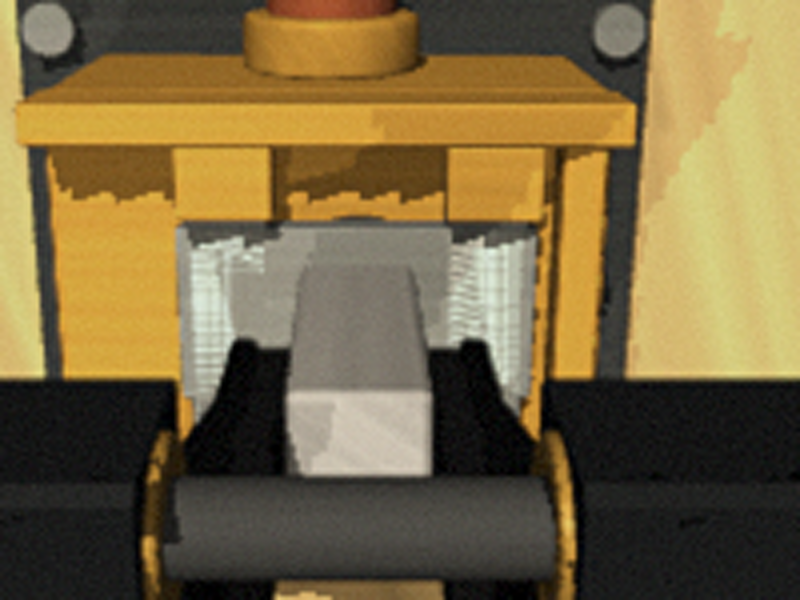

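The ears are fully under the lugs and the keeper is within about 0.5 mm of centred. I'll ease up so it rests on the lugs, then open and retreat.

Request:
arm_command:
  targets:
    - [255,-0.7,0,0,0,0,0]
    - [255,-1.4,0,0,0,0,0]
    - [255,-2,0,0,0,0,0]
    - [255,-2,0,0,0,0,0]

```text
time: 9.9
ee_pos: [0.5784, 0.1677, 0.0892]
eef_rot: [0.098, 0.7, -0.097, 0.7]
ft_force: [-3.8, 2.9, 3.4]
width: 0.0216
```

Request:
arm_command:
  newtons: 3
  targets:
    - [130,0,0,0,0,0,0]
    - [130,0,0,0,0,0,0]
    - [130,0,0,0,0,0,0]
    - [130,0,0,0,0,0,0]
    - [130,0,0,0,0,0,0]
    - [130,0,0,0,0,0,0]
    - [130,0,0,0,0,0,0]

```text
time: 10.6
ee_pos: [0.5785, 0.1668, 0.0892]
eef_rot: [0.098, 0.7, -0.098, 0.7]
ft_force: [0.0, 0.3, 0.1]
width: 0.0422
```

Run:
```python
from h import *
st=read_state();print(st['time'],st['width'],st['ft_force'],st['ee_pos'])
im=camera('wrist');save('w9z',cv2.resize(im[140:290,230:430],None,fx=4,fy=4,interpolation=cv2.INTER_CUBIC))
```

```text
10.6 0.042163086685995325 [0.035385   0.33772866 0.1088658 ] [0.5785476  0.16683706 0.08924843]
```

View pics/w9z.png

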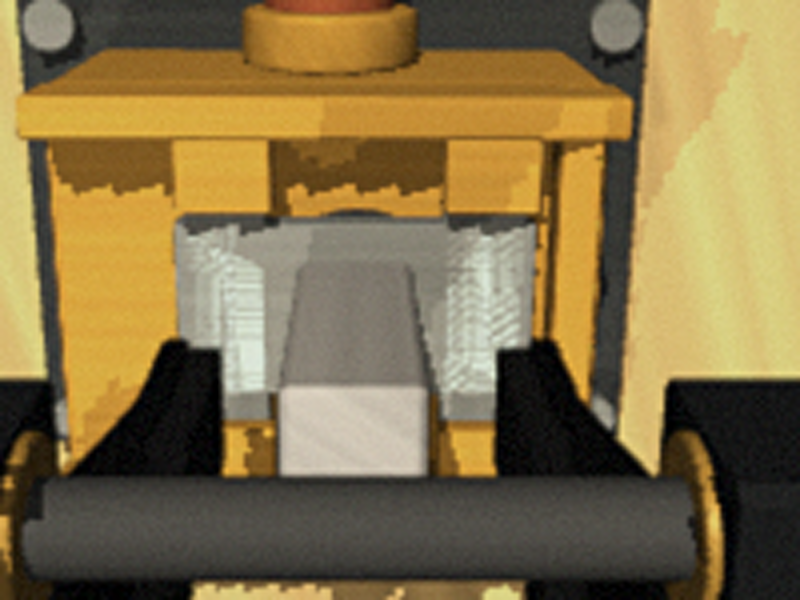

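Released, and the keeper holds under the lugs. I'll retreat straight up and then aside for a check.

Request:
arm_command:
  targets:
    - [130,-15,0,0,0,0,0]
    - [130,-40,0,0,0,0,0]
    - [130,-75,0,0,0,0,0]
    - [130,-110,0,0,0,0,0]
    - [130,-120,-20,0,0,0,0]
    - [130,-120,-45,0,0,0,0]
    - [130,-120,-70,0,0,0,0]
    - [130,-120,-70,0,0,0,0]
    - [130,-120,-70,0,0,0,0]

```text
time: 11.55
ee_pos: [0.5595, 0.0994, 0.2103]
eef_rot: [0.098, 0.7, -0.098, 0.701]
ft_force: [0.2, 0.1, -0.0]
width: 0.0424
```

Run:
```python
from h import *
import pickle
st=read_state();im=camera('wrist');np.save('pics/w10.npy',im);pickle.dump(st,open('pics/w10.pkl','wb'))
print(st['time'],st['ee_pos'],st['ft_force'])
save('w10z',cv2.resize(im[40:190,230:410],None,fx=4,fy=4,interpolation=cv2.INTER_CUBIC))
t=camera('top');save('top10',t)
```

```text
11.55 [0.55951188 0.09941556 0.21033944] [ 0.23616834  0.06685672 -0.0423734 ]
```

View pics/w10z.png

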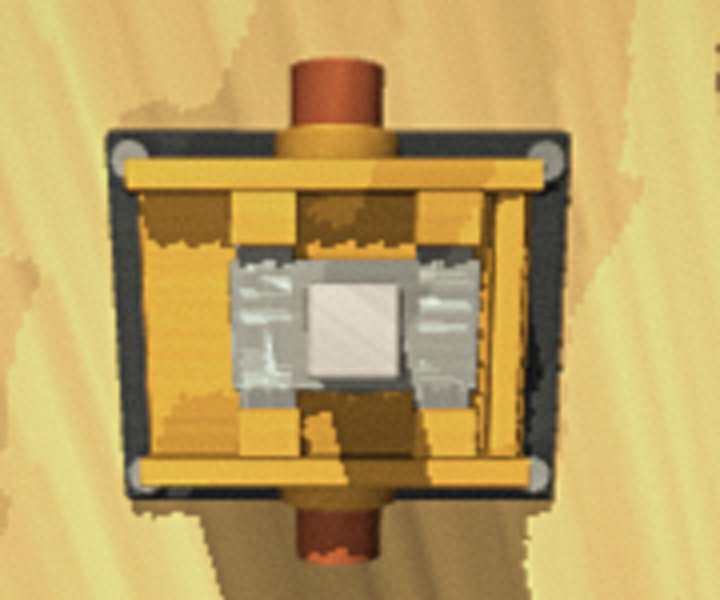

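View pics/top10.png

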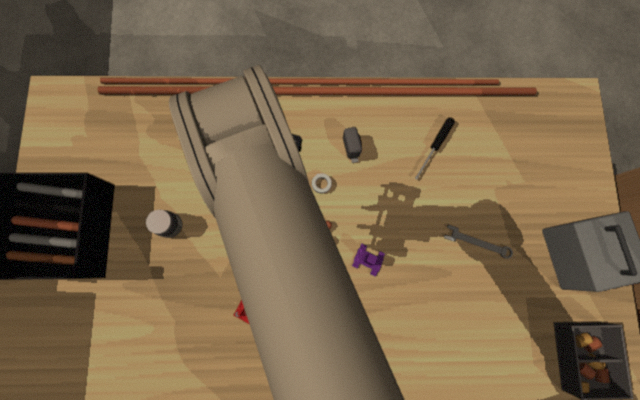

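The keeper sits square under all four lugs. The core spans 232–480 and the grip is at (354,330). The lugs span 232–480 along the upper row and 240–476 along the lower, and a small gap remains before the stop bar. A quick numeric check comes before hand-in.

Run:
```python
from fit import *
import pickle;st=pickle.load(open('pics/w10.pkl','rb'));P=pose('wrist',st)
f=lambda x,y,z:ray(P,230+x/4,40+y/4,z)
V=rigid([(-.034,.022),(.034,.022),(-.034,-.022),(.034,-.022)],[f(232,245,.076),f(482,245,.076),f(240,407,.076),f(476,407,.076)])
th=np.radians(V[1])
# core ends near middle (y~0), plate top z .070
a,b=f(234,330,.070),f(478,330,.070);m=(a+b)/2
g=rigid([(-.011,.011),(.011,.011),(.011,-.011),(-.011,-.011)],[f(306,284,.130),f(400,284,.130),f(400,379,.130),f(309,378,.130)])
for p in (m[:2],g[0]):
    d=p-V[0];print('valve frame mm',1e3*d@[np.cos(th),np.sin(th)],1e3*d@[-np.sin(th),np.cos(th)])
print(V,np.linalg.norm(a-b),g)
close_job()
```

```text
valve frame mm -0.41305994007615265 -0.8282755827429368
valve frame mm -1.0053341480672924 0.5368143413633593
(array([0.57743933, 0.1655827 ]), np.float64(-15.921699830430448), np.float64(0.8144131808173194)) 0.0689449552016176 (array([0.57661983, 0.16637471]), np.float64(-15.739844543903416), np.float64(0.6147385947578021))
the job is handed in; nothing more can be done
```

I closed the brass check valve and handed the job in after about 12 s of the 45 s. I gripped the steel keeper and pressed the plunger down with the ears in the gaps. Then I slid the keeper about 23 mm forward under the lugs, released it and backed the arm away.

- **Position:** the last wrist-camera fit put the keeper about 0.4–1.0 mm short of the bore along the valve. Across, it was within about 0.8 mm, with the plate and grip measurements differing by about 1.4 mm. It is about 0.2° out of line with the valve.
- **Release:** all four ears were hidden under the lugs after the gripper let go. The wrist force was near zero, so the robot was touching nothing.
- **Plunger:** I could not read its depth directly. I inferred that it is held from the plate staying under the lugs.
- **Bystanders:** those visible in the last top picture looked unmoved. The elbow was mostly hidden by the arm and the pipe offcut entirely, but the tool never came near them at bench height.

No checks failed.

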